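# Close the specimen carrier: hook the lid's tongue under the hood and swing it down

### The arm

A 7-joint arm with a two-finger parallel gripper is mounted at the origin on a cart in front of the work surface, level with it; the furniture and walls round the work are solid. World frame = base frame: x ahead of the robot, y to its left, z up, the work surface at z = 0. Lengths are in m, angles in rad, forces in N, time in s.
With the tool pointing down it reaches from about 0.425 to 0.95 m from the base axis. Payload 4.7 kg.
Tool frame: the origin (TCP) lies midway between the tips of the shut fingers; the grasp point (between the pads) lies 19 mm behind it; z points along the fingers, x is the direction in which the jaws open and shut, and the axes are right-handed (so a half turn about z gives the same grasp; the last joint's range is limited). The gripper opens to 85 mm and grips with 20 to 120 N. Pads are 22 mm wide; open, the fingers measure 114 mm over their backs; the gripper's body (76 mm by 85 mm) begins 54 mm behind the grasp point. The pads swing forward as they close: fully open they stand 13 mm farther back than shut.
Start: joints at [-1.177, 0.469, -0.049, 1.532, 0.024, 1.141, -0.082], TCP at [0.277, 0.616, 0.231] pointing down, gripper open.
Joint ranges: [-2.59, 2.59], [-0.33, 1.99], [-1.39, 1.29], [0.1, 2.45], [-1.04, 4.18], [0.21, 1.99], [-2.66, 2.66]. Speed limits (rad/s): [2.57, 2.57, 3.14, 3.14, 3.14, 3.14, 3.14].

### API

Orientations are given as a unit quaternion [w, x, y, z].
In Python, from station import status, snapshot, order gives the robot as it stands.
- The arm moves only by the shell command python3 -m crank 'ROWS'. ROWS is JSON, a list of rows, each an object of numbers: "gripper": the finger opening in mm, from 0 to 85.4; "tx", "ty", "tz": the shift along the world's x, y, z in mm; "roll": the turn about the world's z in rad. A call has 1 to 12 rows; each row shifts and turns the commanded pose from where the row before left it; what a row does not reach is not made up. A row lasts 1/8 s, in which the tool goes at most 62.5 mm and 10.7 degrees, less where a joint would pass 70% of its speed; a pose out of reach is approached as far as the arm can. A call with a gripper value outside its range is refused whole. The fingers move at their own pace and stop on an object; the grip force is fixed at half the most. Time passes only in rows, so rows that do not move let the fingers close. It gives the time, the measured TCP pose, the force and the opening at its end, in the units of the state.
- status.get_obs(): the state, without advancing time (a new reading comes with each control period).
- snapshot(name): name is "side" or "top" or "wrist"; returns a dict with "img" (384x512x3 uint8, red, green, blue), "range_z" (384x512 float32, m along the optical axis (not along the pixel's ray), 0 where there is no reading), "K" (3x3 intrinsics, pixels), "D" ([k1, k2, p1, p2, k3] as OpenCV has them; the pictures are not rectified), "eye" and "attitude" of the camera in the world. Camera axes: x right, y down, z forward; pixel columns grow to the right and rows downward; lengths in m; the calibration is good to about 2 mm. A picture is of the moment at which its call begins.
- order.job_done(): hands the job in, once; it reports no verdict.
The state is a dict: "time_s": time; "joints": joint angles; "joint_velocities": joint speeds; "effort": joint torques, N m; "position": TCP position; "ee_rot": TCP orientation; "contact_force": force on the tool from outside, world axes, zero at the start; "wrist_torque": the same for the moment, N m; "gripper_width": finger opening in m.
Only numpy, scipy, OpenCV 4.12 (cv2) and the standard library are available. Lean on these libraries where they do the work, as an engineer would, in place of code of your own. Each camera call takes 0.05 s, during which the arm holds its last target.

### The job

Close the open grey specimen carrier with the white lid that has a tongue on one edge: hold the lid tilted with the tongue low, slip the tongue under the hood at the carrier's far end, then swing the opposite edge down inside the rim at the near end so that the lid lies flat on the carrier, and let go. Leave the other white lid, the plain one without a tongue, where it lies.

Things in the scene. Friction and masses are not known exactly. Their poses are not given: they have to be found in the camera images.
- carrier: Open grey box, 172 (x) by 116 (y) mm, two sample tubes in it, fixed to the counter. Origin: centre of its underside, z up, +x towards its hooded far end (within 15 degrees of straight away from the robot). The lid lies on ledges at z = 36 mm, between the near rim (8 mm thick, inner face x = -78, top z = 54 mm) and the far wall (inner face x = +78, top z = 63 mm). No rim along the sides.
- carrier_seat (a point): Point on the carrier, at (-15, 0, 36) mm in its frame, axes as the carrier's: where the tongued lid's origin lies, axes alike, when it is seated in the middle of its play (8 mm either way along x, as the lid is 140 mm long overall and has 156 mm between rim and far wall).
- carrier_mouth (a point): Point on the carrier's far ledge at (52, 0, 36) mm in its frame, below the hood's free edge. The hood's underside is at z = 56 mm here and slopes down to z = 46 mm at the far wall (x = 78 mm); the free edge's top is at z = 60 mm. The opening is 92 mm wide, between cheeks that reach from x = 52 mm to the wall and up to z = 63 mm.
- tongue_lid: The lid to use: loose, white, about 0.18 kg, a plate 110 (x) by 100 (y) by 6 mm with a tongue 60 mm wide, 6 mm thick, standing out 30 mm from its +x edge. Origin: centre of the plate's underside, z up. Starts flat on the counter, tongue (+x) within 25 degrees of straight away from the robot. Grip: an upright fin 50 (x) by 16 (y) mm at x = +8 mm, top at z = 42 mm, over the centre of mass.
- lid_grip (a point): Point inside the lid's fin, at (8, 0, 28) mm in the lid's frame: where to pinch it.
- tongue_tip (a point): Middle of the lower edge of the tongue's end, at (85, 0, 0) mm in the lid's frame.
- lid_heel (a point): Middle of the lower edge of the lid opposite the tongue, at (-55, 0, 0) mm in the lid's frame.
- plain_lid: The lid to leave alone, loose, white: the same plate (110 by 100 by 6 mm) and the same fin (centred), but no tongue. Origin at the centre of its underside. It and the tongued lid change places from start to start.

How it is judged:
On the way:
1. the tongue's end is at least 3 mm past the free edge of the hood, under it, while the opposite edge of the lid is still higher than the top of the near rim (x of tongue_tip in the frame of carrier above 0.055 m and z of tongue_tip in the frame of carrier between 0.03 and 0.051 m and y of tongue_tip in the frame of carrier between -0.025 and 0.025 m and z of lid_heel in the frame of carrier above 0.054 m), for 0.05 s.
At the end, for the whole second after the job is handed in: The tongued lid lies at rest and released on the carrier's ledges, its tongue under the hood and its opposite edge inside the near rim: within 11 mm lengthwise, 15 mm sideways and 4 mm in height of the seat, flat within 3.4 degrees and turned no more than 12 degrees from the carrier's length (x of tongue_lid in the frame of carrier_seat between -0.011 and 0.011 m and y of tongue_lid in the frame of carrier_seat between -0.015 and 0.015 m and z of tongue_lid in the frame of carrier_seat between -0.004 and 0.004 m and x of tongue_tip in the frame of carrier above 0.055 m and angle between the x axis of tongue_lid and the x axis of carrier, either way round below 0.21 rad and angle between tongue_lid's own z axis and vertical below 0.06 rad and linear speed of tongue_lid below 0.02 m/s and contact force between tongue_lid and the fingers below 0.05 N); the robot touches nothing.
It fails at once if the plain lid is moved by more than 20 mm (distance of plain_lid from where it was at the start of the episode above 0.02 m).
It also fails if it takes over 38 s, if anything falls off the work surface, if the arm or the gripper's body presses on something with over 40 N, if the wrist force passes 120 N, or if a joint passes its speed limit or range.

## Working session

There is one attempt and no reset: what is moved stays moved. The work goes in short steps, Python scripts to look and compute and a shell command to move; the robot and the scene stay as the last step left them, time stands still between calls to the robot, and variables do not carry over. Pictures are saved under pics/ and viewed, and the job is handed in when it is done.

```bash
ls; mkdir -p pics
cat > h.py <<'E'
import numpy as np, cv2
from station import status, snapshot, order
from scipy.spatial.transform import Rotation as R
def att(s):
    a=np.array(s["attitude"],float)
    return a if a.shape==(3,3) else R.from_quat([a[1],a[2],a[3],a[0]]).as_matrix()
def save(s,n): cv2.imwrite("pics/"+n,s["img"][:,:,::-1])
def rays(s,px):
    px=np.array(px,float).reshape(-1,1,2)
    u=cv2.undistortPoints(px,np.array(s["K"],float),np.array(s["D"],float)).reshape(-1,2)
    return np.c_[u,np.ones(len(u))]
def onplane(s,px,z):
    d=rays(s,px)@att(s).T; e=np.array(s["eye"],float)
    return e+d*((z-e[2])/d[:,2])[:,None]
def cloud(s):
    h,w=s["range_z"].shape
    vv,uu=np.mgrid[:h,:w]
    r=rays(s,np.c_[uu.ravel(),vv.ravel()])*s["range_z"].ravel()[:,None]
    return (r@att(s).T+np.array(s["eye"],float)).reshape(h,w,3)
def proj(s,P):
    P=np.array(P,float).reshape(-1,3)
    c=(P-np.array(s["eye"]))@att(s)
    return cv2.projectPoints(c.reshape(-1,1,3),np.zeros(3),np.zeros(3),np.array(s["K"],float),np.array(s["D"],float))[0].reshape(-1,2)
E
python3 - <<'E'
from h import *
print(status.get_obs())
for n in("top","side","wrist"):
    s=snapshot(n); save(s,n+"0.png"); print(n,s["eye"],s["attitude"],s["K"],s["D"])
    np.savez("pics/"+n+"0.npz",**s)
E
```

```text
pics
{'time_s': 0.0, 'joints': array([-1.17692354,  0.46942504, -0.0486059 ,  1.53370046,  0.0240817 ,
        1.14102819, -0.08229403]), 'joint_velocities': array([-5.01116091e-05, -2.11346391e-03,  9.13220991e-04,  1.04313928e-05,
       -9.26611352e-04,  3.52117647e-04, -9.84601407e-04]), 'effort': array([-2.38396415e-04, -5.10304320e+01, -4.68312402e-02, -2.37715691e+01,
        1.06797801e-02,  7.22194643e-03, -4.54067802e-06]), 'position': array([0.27668136, 0.61503289, 0.23026976]), 'ee_rot': array([ 5.58597723e-04,  8.39718091e-01,  5.43021686e-01, -8.15026649e-04]), 'contact_force': array([0.17955215, 0.92812893, 1.28022655]), 'wrist_torque': array([ 0.00905743, -0.00454415,  0.0314681 ]), 'gripper_width': 0.08520455082396726}
top [0.38623605 0.02032784 0.98178096] [-0.02585273  0.71267164 -0.69895771  0.0537484 ] [[416.60982347   0.         245.86708168]
 [  0.         416.60982347 198.109725  ]
 [  0.           0.           1.        ]] [-0.07353732  0.          0.          0.          0.        ]
side [0.11066111 0.57446662 0.53769612] [ 0.13561827 -0.25751385  0.85075624 -0.43761641] [[376.15173065   0.         252.48690956]
 [  0.         376.15173065 195.16971273]
 [  0.           0.           1.        ]] [0.02844172 0.         0.         0.         0.        ]
wrist [0.2027845  0.64980461 0.37314311] [0.13569587 0.82881782 0.53571233 0.08752117] [[327.07314661   0.         253.18727113]
 [  0.         327.07314661 191.08048795]
 [  0.           0.           1.        ]] [-0.045718  0.        0.        0.        0.      ]
```

View pics/top0.png

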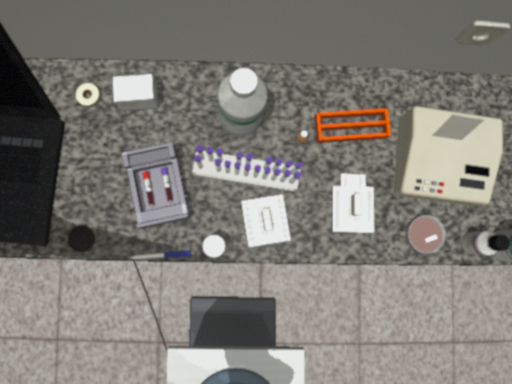

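View pics/side0.png

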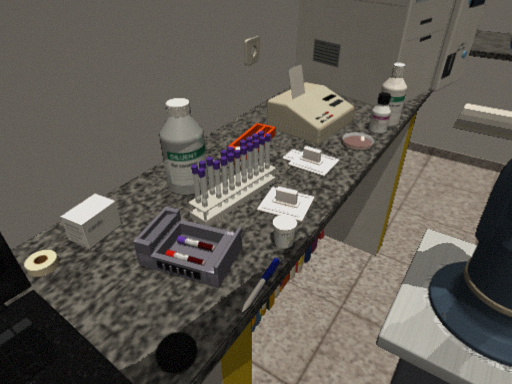

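Run:
```python
from h import *
s=dict(np.load("pics/top0.npz")); 
C=cloud(s); img=s["img"]
cv2.imwrite("pics/crop1.png",cv2.resize(img[160:245,225:390][:,:,::-1],None,fx=4.8,fy=4.8,interpolation=cv2.INTER_CUBIC))
cv2.imwrite("pics/crop2.png",cv2.resize(img[130:240,105:215][:,:,::-1],None,fx=5,fy=5,interpolation=cv2.INTER_CUBIC))
hsv=cv2.cvtColor(img,cv2.COLOR_RGB2HSV)
m=((hsv[...,2]>150)&(hsv[...,1]<50)&(C[...,2]<0.06)).astype(np.uint8)
n,l,st,ce=cv2.connectedComponentsWithStats(m)
for i in range(1,n):
    if st[i,4]>150: print(i,st[i],ce[i],np.median(C[l==i],0))
for (u,v) in [(354,205),(345,215),(352,182),(267,218),(250,230),(155,158),(150,150),(165,180),(155,210),(155,222),(190,180),(120,190)]: print((u,v),C[v,u])
```

```text
7 [ 75  83  24  23 345] [86.75652174 93.74202899] [0.73952611 0.36944649 0.01808772]
24 [ 192  151  107   40 1636] [243.1301956  172.35513447] [ 0.54916365 -0.00617533  0.04427664]
32 [ 128  160   59   67 1050] [161.87809524 200.81619048] [0.46816366 0.16031441 0.03624993]
34 [140 167  30  43 663] [155.68476621 187.54147813] [0.51991872 0.19267503 0.00681029]
37 [ 332  173   43   61 2274] [352.83025506 204.61565523] [ 0.48498076 -0.27016207  0.00678312]
41 [402 184  88  20 337] [443.40949555 195.64688427] [ 0.50617883 -0.47591371  0.057701  ]
52 [ 241  194   50   54 2079] [265.33477633 220.3973064 ] [ 0.4445417  -0.06248605  0.00672302]
62 [202 235  23  23 421] [213.35866983 245.61045131] [0.38391157 0.0549498  0.05549176]
69 [   0  258   60   80 4149] [ 28.37985057 297.29959026] [ 0.13767474  0.89883564 -0.87764581]
70 [  59  260   98   81 6212] [104.25064392 301.72665808] [ 0.12347164  0.56172923 -0.87743184]
71 [ 137  262  122   80 4888] [193.31505728 288.4492635 ] [ 0.21148224  0.20770906 -0.87729194]
72 [ 262  264   97   79 6344] [312.73266078 301.54476671] [ 0.14894557 -0.35612
[... 280 characters left out ...]
6121  0.54508811 -0.87744414]
77 [  159   342   353    42 11387] [344.10670062 363.84895056] [-0.08927335 -0.51736786 -0.87360654]
(354, 205) [ 0.48306433 -0.26740561  0.03549438]
(345, 215) [ 0.46146345 -0.25334986  0.00908099]
(352, 182) [ 0.54157623 -0.27212831  0.00614615]
(267, 218) [ 0.44865292 -0.06457789  0.04211655]
(250, 230) [ 0.42209052 -0.02819431  0.00747242]
(155, 158) [0.57737236 0.19055879 0.05809381]
(150, 150) [0.59496026 0.20219319 0.06032324]
(165, 180) [0.53290027 0.17123415 0.02542504]
(155, 210) [0.46195553 0.18934234 0.03700157]
(155, 222) [0.43409127 0.18583911 0.05057904]
(190, 180) [0.53773348 0.11576115 0.00255459]
(120, 190) [ 0.51062414  0.28088236 -0.00052789]
```

View pics/crop1.png

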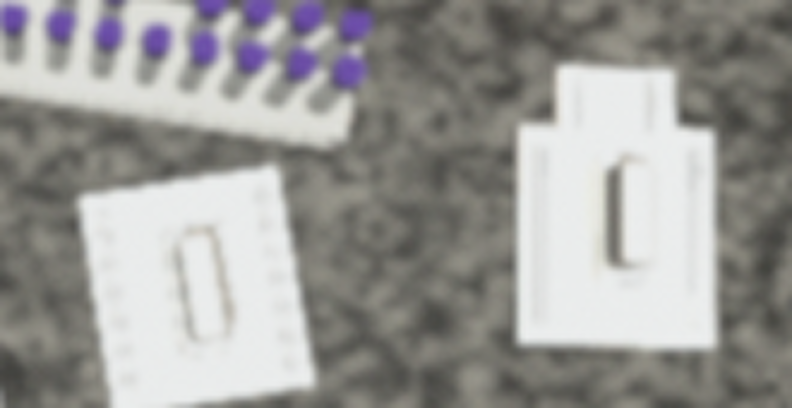

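View pics/crop2.png

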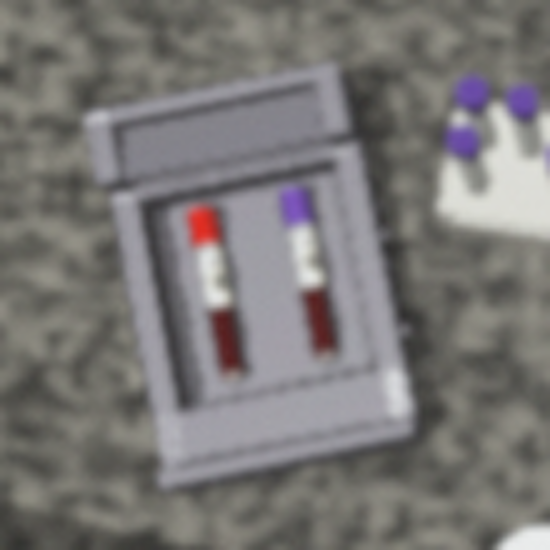

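Run:
```python
from h import *
s=dict(np.load("pics/top0.npz")); C=cloud(s)
f=lambda p,o,k:[((x+.5)/k-.5+o[0],(y+.5)/k-.5+o[1]) for x,y in p]
# tongue lid corners at z=.006: nearL,nearR,farL,farR,tL,tR
P=onplane(s,f([(518,345),(717,350),(518,125),(715,128),(557,65),(676,70)],(225,160),4.8),.006)
print("lid",P.round(4).tolist())
near=P[:2].mean(0);tip=P[4:].mean(0);print("len",np.linalg.norm(tip-near)," w",np.linalg.norm(P[0]-P[1]),np.linalg.norm(P[2]-P[3]),np.linalg.norm(P[0]-P[2]))
d=(tip-near);print("yaw",np.degrees(np.arctan2(d[1],d[0])), "wyaw",[np.degrees(np.arctan2(*( (P[a]-P[b])[[1,0]])))-90 for a,b in((0,1),(2,3),(4,5))],np.degrees(np.arctan2(*((P[2]-P[0])[[1,0]]))),np.degrees(np.arctan2(*((P[3]-P[1])[[1,0]]))))
print("origin", near+d/np.linalg.norm(d)*.055, "grip",near+d/np.linalg.norm(d)*.063)
# carrier region
w=C[130:240,105:215].reshape(-1,3)
m=(w[:,2]>.008)&(w[:,0]>.40)&(w[:,0]<.64)&(w[:,1]>.10)&(w[:,1]<.28)
sel=w[m]; print(len(sel)); r=cv2.minAreaRect(sel[:,:2].astype(np.float32)); print("box",r)
F=onplane(s,f([(88,115),(335,65)],(105,130),5),.063); print("far corners",F,np.linalg.norm(F[0]-F[1]))
# side view cloud too
t=dict(np.load("pics/side0.npz")); D=cloud(t).reshape(-1,3)
m=(D[:,2]>.012)&(D[:,2]<.075)&(D[:,0]>.40)&(D[:,0]<.64)&(D[:,1]>.10)&(D[:,1]<.28)
E=D[m];print(len(E),cv2.minAreaRect(E[:,:2].astype(np.float32)))
h=np.zeros((250,200),np.float32)
for x,y,z in np.r_[sel,E]:
    i=int((.65-x)*1000);j=int((.28-y)*1000)
    if 0<=i<250 and 0<=j<200:h[i,j]=max(h[i,j],z)
g=np.clip(h/.07*255,0,255).astype(np.uint8);g=cv2.dilate(g,np.ones((3,3)))
cv2.imwrite("pics/hmap.png",cv2.resize(cv2.applyColorMap(g,cv2.COLORMAP_JET),None,fx=2.4,fy=2.4,interpolation=cv2.INTER_NEAREST))
cr=t["img"][200:300,120:260][:,:,::-1]
cv2.imwrite("pics/crop3.png",cv2.resize(cr,None,fx=5,fy=5,interpolation=cv2.INTER_CUBIC))
```

```text
lid [[0.422, -0.2238, 0.006], [0.4211, -0.3244, 0.006], [0.5316, -0.2245, 0.006], [0.5325, -0.3252, 0.006], [0.5625, -0.2446, 0.006], [0.5615, -0.3056, 0.006]]
len 0.1404291477792968  w 0.10057187258550535 0.1007815158962056 0.10954776535219996
yaw -0.4007041742646638 wyaw [np.float64(-0.5307992600699407), np.float64(0.5147872065096095), np.float64(-0.8773176219800689)] -0.3247356387299427 -0.42734343375459644
origin [ 0.47657963 -0.27450745  0.006     ] grip [ 0.48457944 -0.2745634   0.006     ]
3245
box ((0.5155293345451355, 0.18847480416297913), (0.1688247174024582, 0.2012397050857544), 84.84556579589844)
far corners [[0.58705377 0.2636368  0.063     ]
 [0.61243905 0.1540186  0.063     ]] 0.11251916111580733
4622 ((0.5220125913619995, 0.1694617122411728), (0.17381563782691956, 0.16861897706985474), 12.026866912841797)
```

View pics/hmap.png

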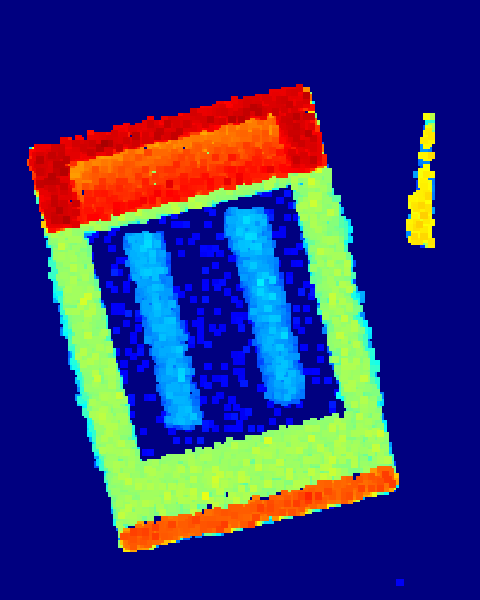

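View pics/crop3.png

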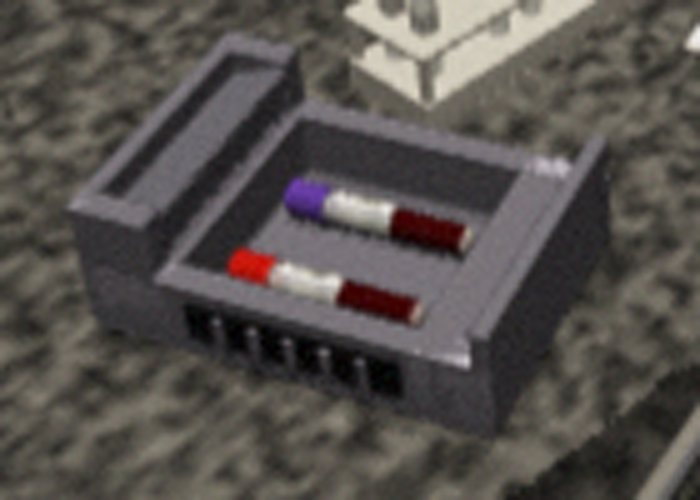

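```bash
cat > car.py <<'E'
from h import *
def hm(S,res=.001):
    h=np.zeros((250,200),np.float32)
    for s in S:
        D=cloud(s).reshape(-1,3); D=D[(D[:,2]>.03)&(D[:,2]<.075)]
        for x,y,z in D:
            i=int((.65-x)*1000);j=int((.28-y)*1000)
            if 0<=i<250 and 0<=j<200:h[i,j]=max(h[i,j],z)
    return h
E
python3 - <<'E'
from car import *
for S in (["top0"],["side0"],["top0","side0"]):
    h=hm([dict(np.load(f"pics/{n}.npz")) for n in S])
    for th in (.03,):
        m=cv2.morphologyEx((h>th).astype(np.uint8),cv2.MORPH_CLOSE,np.ones((5,5)))
        n,l,st,ce=cv2.connectedComponentsWithStats(m)
        k=1+np.argmax(st[1:,4]); v,u=np.nonzero(l==k)
        pts=np.c_[.65-(v+.5)/1000,.28-(u+.5)/1000].astype(np.float32)
        print(S,cv2.minAreaRect(pts))
        # rim centre, inner edge of rim
        yw=np.radians(13)
    # precise: rim pts (z>.047, x<.46)
    v,u=np.nonzero((h>.047)&(l==k)); p=np.c_[.65-(v+.5)/1000,.28-(u+.5)/1000].astype(np.float32)
    r=p[p[:,0]<.47]; print(" rim",cv2.minAreaRect(r),r.mean(0)); f=p[p[:,0]>.5]; print(" far",cv2.minAreaRect(f))
E
```

```text
['top0'] ((0.5174856185913086, 0.18931317329406738), (0.17381124198436737, 0.1203213632106781), 12.835614204406738)
 rim ((0.4377400279045105, 0.17098742723464966), (0.010174584574997425, 0.11431322246789932), 12.778742790222168) [0.43784505 0.16988742]
 far ((0.5848638415336609, 0.2060089409351349), (0.03559049218893051, 0.11784590035676956), 13.339248657226562)
['side0'] ((0.5175877213478088, 0.19221451878547668), (0.1731007695198059, 0.12019941955804825), 13.799503326416016)
 rim ((0.4381518065929413, 0.17289549112319946), (0.008738894946873188, 0.11450980603694916), 13.465198516845703) [0.43677652 0.17548123]
 far ((0.584778904914856, 0.207839697599411), (0.035252563655376434, 0.11799686402082443), 14.364603042602539)
['top0', 'side0'] ((0.5173841118812561, 0.1906866580247879), (0.17413230240345, 0.12354639917612076), 13.392556190490723)
 rim ((0.43761536478996277, 0.17191152274608612), (0.010310792364180088, 0.11617670208215714), 12.952765464782715) [0.4371826  0.17331643]
 far ((0.5846887826919556, 0.20680685341358185), (0.03571588546037674, 0.11946988105773926), 13.392525672912598)
```

```bash
python3 -m crank '[{"tx":40,"ty":-35,"roll":0.1},{"tx":42,"ty":-40,"roll":0.1},{"tx":42,"ty":-40,"roll":0.1},{"tx":42,"ty":-40,"roll":0.115},{"tx":40,"ty":-45},{"ty":-55},{"ty":-60},{"ty":-60},{"ty":-60},{"ty":-60},{"ty":-60},{"ty":-60}]'
```

```text
schema error: expected keys gripper, tx, ty, tz, roll
```

```bash
python3 -m crank '[{"ty":-60},{"ty":-60},{"ty":-60},{"ty":-55},{"ty":-40}, {}]'
python3 - <<'E'
from h import *
o=status.get_obs();q=o["ee_rot"];M=R.from_quat([q[1],q[2],q[3],q[0]]).as_matrix();print(o["joints"],np.degrees(np.arctan2(M[1,0],M[0,0])),M[:,2])
s=snapshot("wrist");save(s,"w1.png");np.savez("pics/w1.npz",**s)
E
```

```text
[-1.17690847  0.4692749  -0.04860312  1.53335983  0.02407326  1.14102713
 -0.08229478] 65.77750980566776 [-5.93321625e-04 -1.36170218e-03 -9.99998897e-01]schema error: expected keys gripper, tx, ty, tz, roll
```

```bash
python3 -m crank '[{"gripper":85,"tx":40,"ty":-35,"tz":0,"roll":0.1},{"gripper":85,"tx":42,"ty":-40,"tz":0,"roll":0.1},{"gripper":85,"tx":42,"ty":-40,"tz":0,"roll":0.1},{"gripper":85,"tx":42,"ty":-40,"tz":0,"roll":0.115},{"gripper":85,"tx":40,"ty":-45,"tz":0,"roll":0},{"gripper":85,"tx":0,"ty":-55,"tz":0,"roll":0},{"gripper":85,"tx":0,"ty":-60,"tz":0,"roll":0},{"gripper":85,"tx":0,"ty":-60,"tz":0,"roll":0},{"gripper":85,"tx":0,"ty":-60,"tz":0,"roll":0},{"gripper":85,"tx":0,"ty":-60,"tz":0,"roll":0},{"gripper":85,"tx":0,"ty":-60,"tz":0,"roll":0},{"gripper":85,"tx":0,"ty":-60,"tz":0,"roll":0}]'
```

```text
time_s: 1.7
position: [0.4826, -0.0013, 0.2315]
ee_rot: [0.0, 0.71, 0.704, 0.0]
contact_force: [0.9, -0.4, -0.1]
gripper_width: 0.0851
```

```bash
python3 -m crank '[{"gripper":60,"tx":0,"ty":-60,"tz":0,"roll":0},{"gripper":60,"tx":0,"ty":-60,"tz":0,"roll":0},{"gripper":60,"tx":0,"ty":-60,"tz":0,"roll":0},{"gripper":60,"tx":0,"ty":-55,"tz":-20,"roll":0},{"gripper":60,"tx":1,"ty":-39,"tz":-40,"roll":0},{"gripper":60,"tx":0,"ty":0,"tz":-40,"roll":0},{"gripper":60,"tx":0,"ty":0,"tz":0,"roll":0}]'
python3 - <<'E'
from h import *
o=status.get_obs();q=o["ee_rot"];M=R.from_quat([q[1],q[2],q[3],q[0]]).as_matrix();print(o["position"],o["joints"],np.degrees(np.arctan2(M[1,0],M[0,0])),M[:,2])
for n in("wrist","top","side"):
    s=snapshot(n);save(s,n+"1.png");np.savez("pics/"+n+"1.npz",**s)
E
```

```text
time_s: 2.58
position: [0.4816, -0.2725, 0.1286]
ee_rot: [-0.003, 0.71, 0.704, -0.001]
contact_force: [-0.6, -0.6, 1.5]
gripper_width: 0.0599
[ 0.48162234 -0.27246072  0.12855634] [ 0.21280887  0.39665049  0.28755889  1.93807553 -0.14779722  0.83446488
  2.1419197 ] 89.51439499766167 [-0.00675627  0.00299403 -0.99997269]
```

View pics/wrist1.png

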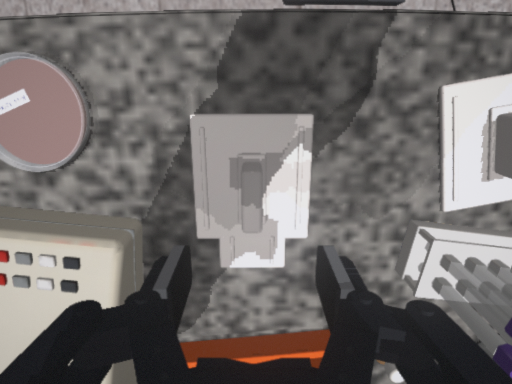

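Run:
```python
from h import *
s=dict(np.load("pics/wrist1.npz"));C=cloud(s)
# plate corners: near (192,115),(312,115); tongue end (220,267),(284,267)
P=onplane(s,[(191,115),(313,115),(220,267),(284,267)],.006);print(P)
print("fin",onplane(s,[(241,153),(263,153),(241,233),(263,233)],.042))
w=C.reshape(-1,3);m=(w[:,2]>.034)&(w[:,2]<.048)&(abs(w[:,0]-.484)<.06)&(abs(w[:,1]+.274)<.05)
print(m.sum(),cv2.minAreaRect(w[m][:,:2].astype(np.float32)),np.median(w[m][:,2]))
```

```text
[[ 0.42451231 -0.32003994  0.006     ]
 [ 0.42542944 -0.22268437  0.006     ]
 [ 0.56285391 -0.30252747  0.006     ]
 [ 0.56353261 -0.24303319  0.006     ]]
fin [[ 0.44836766 -0.27949844  0.042     ]
 [ 0.44852241 -0.26380998  0.042     ]
 [ 0.51106787 -0.28079369  0.042     ]
 [ 0.51125341 -0.26378289  0.042     ]]
1338 ((0.48638325929641724, -0.2723408639431), (0.01585189811885357, 0.049017347395420074), 89.85384368896484) 0.04205144612923142
```

```bash
python3 -m crank '[{"gripper":60,"tx":3,"ty":0,"tz":-40,"roll":0},{"gripper":60,"tx":0,"ty":0,"tz":-40,"roll":0},{"gripper":60,"tx":0,"ty":0,"tz":-30,"roll":0},{"gripper":60,"tx":0,"ty":0,"tz":-8,"roll":0},{"gripper":60,"tx":0,"ty":0,"tz":0,"roll":0}]'
```

```text
time_s: 3.35
position: [0.4881, -0.2736, 0.0146]
ee_rot: [0.001, 0.71, 0.705, 0.0]
contact_force: [0.2, -0.3, 1.0]
gripper_width: 0.0598
```

```bash
python3 -m crank '[{"gripper":0,"tx":-2,"ty":0,"tz":-4,"roll":0},{"gripper":0,"tx":0,"ty":0,"tz":0,"roll":0},{"gripper":0,"tx":0,"ty":0,"tz":0,"roll":0},{"gripper":0,"tx":0,"ty":0,"tz":0,"roll":0},{"gripper":0,"tx":0,"ty":0,"tz":0,"roll":0}]'
```

```text
time_s: 3.98
position: [0.4854, -0.2738, 0.0102]
ee_rot: [0.001, 0.71, 0.704, 0.0]
contact_force: [-0.7, 0.2, 6.3]
gripper_width: 0.0155
```

```bash
python3 -m crank '[{"gripper":0,"tx":0,"ty":0,"tz":30,"roll":0},{"gripper":0,"tx":0,"ty":0,"tz":55,"roll":0},{"gripper":0,"tx":0,"ty":0,"tz":55,"roll":0},{"gripper":0,"tx":0,"ty":0,"tz":40,"roll":0}]'
python3 - <<'E'
from h import *
s=snapshot("side");save(s,"side2.png")
C=cloud(dict(np.load("pics/top0.npz")));m=(C[...,0]>.45)&(C[...,0]<.62)&(C[...,1]>-.15)&(C[...,1]<.12);print(np.percentile(C[m][:,2],[90,99,99.9]))
print(status.get_obs()["position"],status.get_obs()["gripper_width"])
E
```

```text
time_s: 4.47
position: [0.485, -0.2735, 0.1914]
ee_rot: [0.001, 0.71, 0.704, 0.0]
contact_force: [0.9, -0.1, -1.2]
gripper_width: 0.0158
[0.12237347 0.13842857 0.1399982 ]
[ 0.48756037 -0.27500829  0.196365  ] 0.01523120244523614
```

View pics/side2.png

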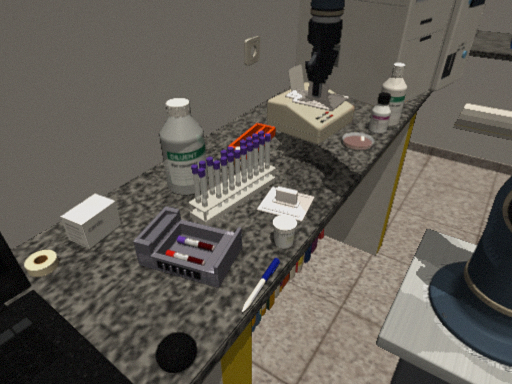

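```bash
python3 -m crank '[{"gripper":0,"tx":0,"ty":25,"tz":10,"roll":0},{"gripper":0,"tx":0,"ty":45,"tz":0,"roll":0},{"gripper":0,"tx":0,"ty":50,"tz":0,"roll":0},{"gripper":0,"tx":0,"ty":50,"tz":0,"roll":0},{"gripper":0,"tx":0,"ty":50,"tz":0,"roll":0.04},{"gripper":0,"tx":0,"ty":50,"tz":0,"roll":0.06},{"gripper":0,"tx":0,"ty":50,"tz":0,"roll":0.06},{"gripper":0,"tx":0,"ty":50,"tz":0,"roll":0.06},{"gripper":0,"tx":0,"ty":45,"tz":0,"roll":0.02},{"gripper":0,"tx":0,"ty":30,"tz":0,"roll":0},{"gripper":0,"tx":0,"ty":13,"tz":0,"roll":0},{"gripper":0,"tx":0,"ty":0,"tz":0,"roll":0}]'
python3 - <<'E'
from h import *
o=status.get_obs();q=o["ee_rot"];M=R.from_quat([q[1],q[2],q[3],q[0]]).as_matrix();print(o["position"],o["joints"],np.degrees(np.arctan2(M[1,0],M[0,0])),M[:,2])
for n in("wrist","top","side"):
    s=snapshot(n);save(s,n+"3.png");np.savez("pics/"+n+"3.npz",**s)
E
```

```text
time_s: 6.02
position: [0.4846, 0.1844, 0.1988]
ee_rot: [-0.0, 0.62, 0.785, -0.001]
contact_force: [0.7, -0.6, -1.7]
gripper_width: 0.0153
[0.48460308 0.18444996 0.19882853] [-0.46721586  0.24802307  0.02615718  1.94017351 -0.00760987  0.95468104
  1.36634254] 103.34992434459676 [-9.85821267e-04 -6.98614013e-04 -9.99999270e-01]
```

View pics/side3.png

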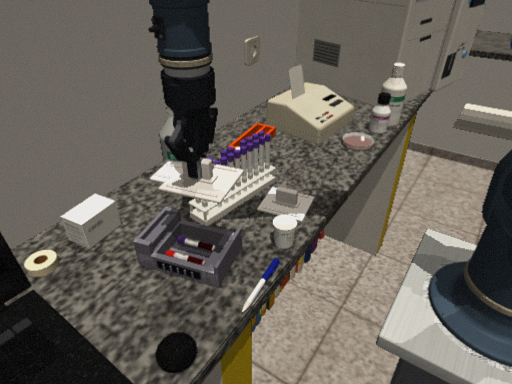

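View pics/wrist3.png

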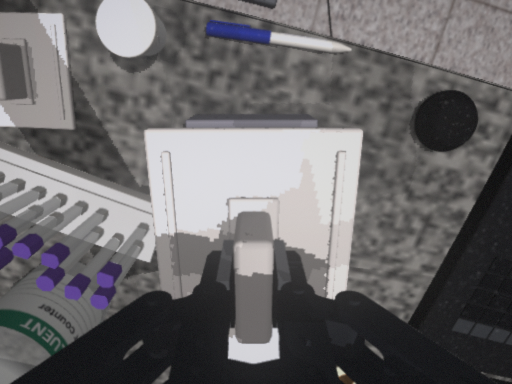

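View pics/top3.png

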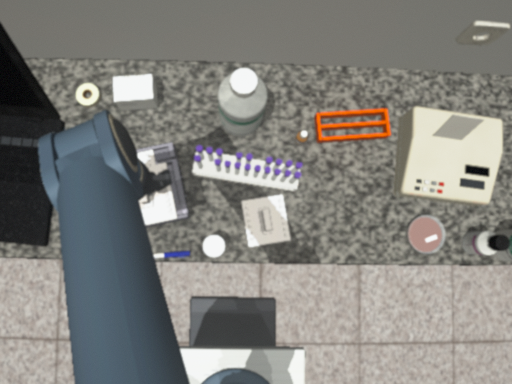

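```bash
cat > lid.py <<'E'
from h import *
C0=np.array([.5174,.1905]);YW=np.radians(13.3)
def tocar(p):
    p=np.array(p,float).reshape(-1,3);d=p[:,:2]-C0
    c,s=np.cos(YW),np.sin(YW)
    return np.c_[d[:,0]*c+d[:,1]*s,-d[:,0]*s+d[:,1]*c,p[:,2]]
def lidfit(s,zc,dz=.02,zlo=None):
    img=s["img"];hsv=cv2.cvtColor(img,cv2.COLOR_RGB2HSV)
    C=cloud(s); q=tocar(C.reshape(-1,3)).reshape(C.shape)
    m=(hsv[...,2]>95)&(hsv[...,1]<45)&(s["range_z"]>0)&(abs(q[...,0])<.13)&(abs(q[...,1])<.08)&(abs(q[...,2]-zc)<dz)
    m=m.astype(np.uint8);n,l,st,ce=cv2.connectedComponentsWithStats(m)
    k=1+np.argmax(st[1:,4]); p=q[l==k]
    for it in range(6):
        A=np.c_[p[:,:2],np.ones(len(p))];c=np.linalg.lstsq(A,p[:,2],rcond=None)[0]
        r=p[:,2]-A@c; k2=abs(r)<max(.003,1.5*np.std(r))
        if k2.all():break
        p=p[k2]
    return p,c
E
python3 - <<'E'
from lid import *
for n in("side","wrist"):
    s=dict(np.load(f"pics/{n}3.npz"));p,c=lidfit(s,.196,.02)
    print(n,len(p),"slope x,y deg",np.degrees(np.arctan(c[:2])),"z0",c[2],p.min(0),p.max(0),cv2.minAreaRect(p[:,:2].astype(np.float32)))
    for f in(1,99):print(np.percentile(p,f,axis=0))
s=dict(np.load("pics/wrist3.npz"));print(tocar(onplane(s,[(147,130),(363,130)],.196)))
E
```

```text
side 1901 slope x,y deg [-0.10245119 -0.24313103] z0 0.19521574358174237 [-0.09611848 -0.04953785  0.19208979] [0.04447496 0.05190394 0.19833417] ((-0.02581312507390976, 0.0012003742158412933), (0.14058761298656464, 0.10144022852182388), 0.024728382006287575)
[-0.09536219 -0.04690346  0.19256865]
[0.04094073 0.0504847  0.19782237]
wrist 26546 slope x,y deg [0.22866126 0.05737341] z0 0.1953336677058819 [-0.09469485 -0.04782409  0.19199948] [-0.0038443   0.05256803  0.19820195] ((-0.049205418676137924, 0.0024053268134593964), (0.09084625542163849, 0.10038693249225616), 0.08245539665222168)
[-0.09403833 -0.0462687   0.193256  ]
[-0.00931035  0.05096501  0.19763608]
[[-0.093931   -0.04479685  0.196     ]
 [-0.09397502  0.05132796  0.196     ]]
```

```bash
python3 -m crank '[{"gripper":0,"tx":2,"ty":0,"tz":-40,"roll":0},{"gripper":0,"tx":0,"ty":0,"tz":-40,"roll":0},{"gripper":0,"tx":0,"ty":0,"tz":-35,"roll":0},{"gripper":0,"tx":0,"ty":0,"tz":-14,"roll":0},{"gripper":0,"tx":0,"ty":0,"tz":0,"roll":0},{"gripper":0,"tx":0,"ty":0,"tz":-3,"roll":0},{"gripper":0,"tx":0,"ty":0,"tz":-3,"roll":0}]'
python3 - <<'E'
from lid import *
o=status.get_obs();print(o["position"],o["contact_force"],o["wrist_torque"])
s=snapshot("side");save(s,"side4.png");np.savez("pics/side4.npz",**s)
p,c=lidfit(s,.066,.02);print(len(p),"slope deg",np.degrees(np.arctan(c[:2])),"z0",c[2],p.min(0),p.max(0))
cv2.imwrite("pics/c4.png",cv2.resize(s["img"][130:300,100:280][:,:,::-1],None,fx=4,fy=3.5,interpolation=cv2.INTER_CUBIC))
E
```

```text
time_s: 7.05
position: [0.4878, 0.1849, 0.0654]
ee_rot: [0.001, 0.62, 0.784, 0.001]
contact_force: [1.2, -0.7, -3.0]
gripper_width: 0.0152
[0.48782338 0.18491202 0.06539683] [ 1.23294118 -0.67305569 -3.00290389] [0.00819582 0.00502392 0.04872639]
1792 slope deg [0.09702724 0.00072733] z0 0.0617099148892234 [-0.09285236 -0.04774827  0.05861327] [0.04699631 0.05269235 0.06464584]
```

View pics/c4.png

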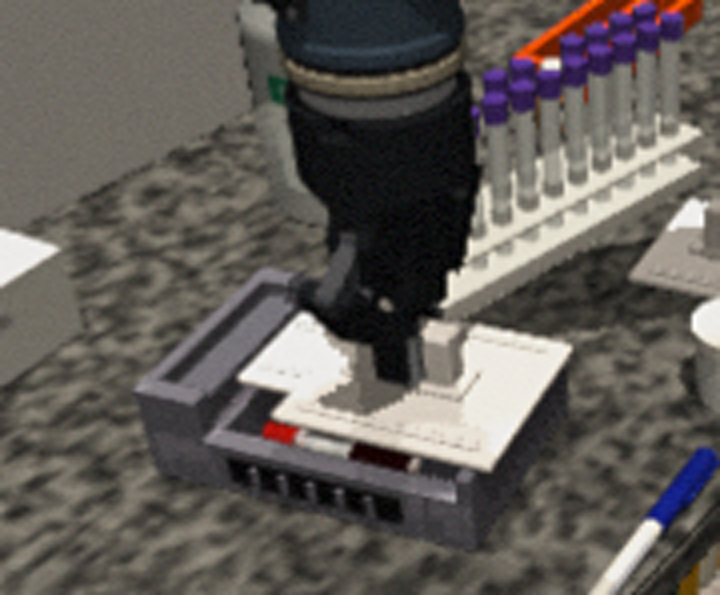

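```bash
python3 -m crank '[{"gripper":0,"tx":0,"ty":0,"tz":-2,"roll":0},{"gripper":0,"tx":0,"ty":0,"tz":-2,"roll":0},{"gripper":0,"tx":0,"ty":0,"tz":-2,"roll":0}]'
python3 - <<'E'
from lid import *
o=status.get_obs();print(o["position"],o["contact_force"],o["wrist_torque"])
s=snapshot("side");save(s,"side5.png");np.savez("pics/side5.npz",**s)
p,c=lidfit(s,.058,.02);print(len(p),"slope deg",np.degrees(np.arctan(c[:2])),"z0",c[2],p.min(0),p.max(0))
E
```

```text
time_s: 7.48
position: [0.4893, 0.1853, 0.0607]
ee_rot: [0.001, 0.62, 0.784, 0.002]
contact_force: [0.8, -0.1, 14.9]
gripper_width: 0.0152
[0.48933339 0.18529635 0.06072735] [ 0.81901976 -0.14928791 14.85180065] [-0.39691685  0.58617793  0.06758052]
1728 slope deg [-3.69744715 -0.05408684] z0 0.05532181372900988 [-0.09342234 -0.04850295  0.04962131] [0.04689908 0.05311109 0.06341491]
```

```bash
python3 -m crank '[{"gripper":0,"tx":0,"ty":0,"tz":-2,"roll":0},{"gripper":0,"tx":0,"ty":0,"tz":-2,"roll":0},{"gripper":0,"tx":0,"ty":0,"tz":-1,"roll":0},{"gripper":0,"tx":0,"ty":0,"tz":0,"roll":0}]'
python3 - <<'E'
from lid import *
o=status.get_obs();print(o["position"],o["contact_force"],o["wrist_torque"])
s=snapshot("side");save(s,"side6.png");np.savez("pics/side6.npz",**s)
p,c=lidfit(s,.055,.025);print(len(p),"slope deg",np.degrees(np.arctan(c[:2])),"z0",c[2],p.min(0),p.max(0))
cv2.imwrite("pics/c6.png",cv2.resize(s["img"][130:300,100:280][:,:,::-1],None,fx=4,fy=3.5,interpolation=cv2.INTER_CUBIC))
E
```

```text
time_s: 8.02
position: [0.4914, 0.1858, 0.0565]
ee_rot: [0.002, 0.62, 0.784, 0.004]
contact_force: [3.8, -0.7, 11.8]
gripper_width: 0.015
[0.49136042 0.18582807 0.05649967] [ 3.76416123 -0.71820147 11.80451061] [-0.28912417 -0.17675936  0.06137535]
1600 slope deg [-8.27011435 -0.16736794] z0 0.04922963754056614 [-0.09271064 -0.04849954  0.03812699] [0.05502018 0.05274573 0.06407358]
```

View pics/c6.png

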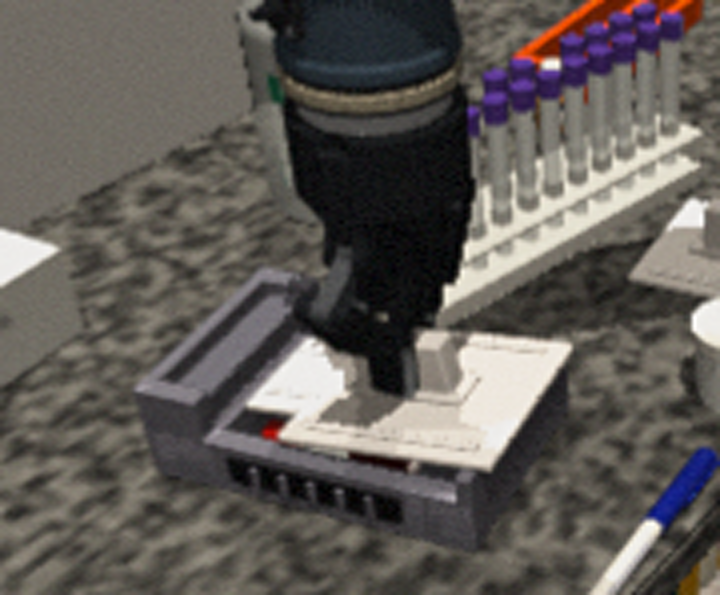

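```bash
python3 -m crank '[{"gripper":0,"tx":0,"ty":0,"tz":4,"roll":0},{"gripper":0,"tx":0,"ty":0,"tz":0,"roll":0},{"gripper":0,"tx":4,"ty":0,"tz":0,"roll":0},{"gripper":0,"tx":4,"ty":1,"tz":0,"roll":0},{"gripper":0,"tx":4,"ty":1,"tz":0,"roll":0},{"gripper":0,"tx":4,"ty":1,"tz":0,"roll":0},{"gripper":0,"tx":0,"ty":0,"tz":0,"roll":0}]'
python3 - <<'E'
from lid import *
o=status.get_obs();print(o["position"],o["contact_force"],o["wrist_torque"])
s=snapshot("side");save(s,"side7.png");np.savez("pics/side7.npz",**s)
p,c=lidfit(s,.055,.025);print(len(p),"slope deg",np.degrees(np.arctan(c[:2])),"z0",c[2],p.min(0),p.max(0))
cv2.imwrite("pics/c7.png",cv2.resize(s["img"][130:300,100:280][:,:,::-1],None,fx=4,fy=3.5,interpolation=cv2.INTER_CUBIC))
E
```

```text
time_s: 8.95
position: [0.5033, 0.1877, 0.0573]
ee_rot: [0.0, 0.62, 0.784, 0.0]
contact_force: [0.2, 0.2, -2.4]
gripper_width: 0.0153
[0.50332573 0.18771085 0.05725802] [ 0.17931328  0.15742828 -2.42524572] [0.01960189 0.02806061 0.0756656 ]
1599 slope deg [-8.31482145 -0.15473778] z0 0.05174563580082789 [-0.0807458  -0.04931446  0.04124773] [0.05853643 0.05171095 0.06502337]
```

View pics/c7.png

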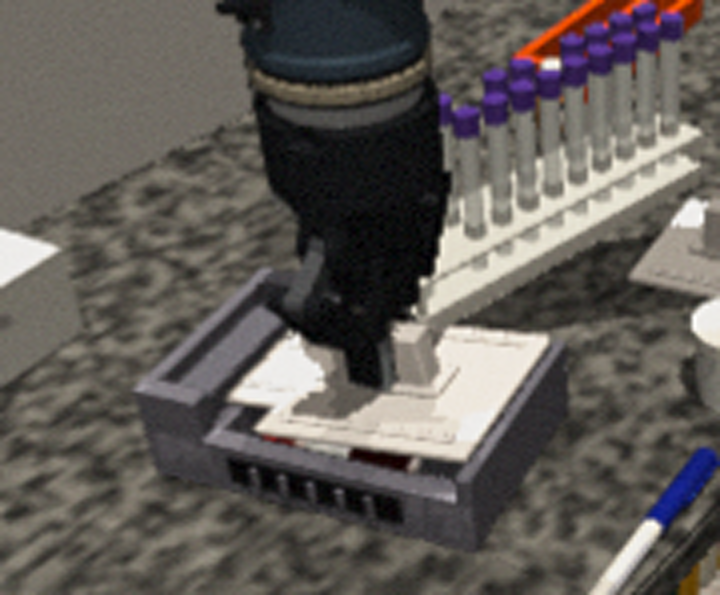

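```bash
python3 -m crank '[{"gripper":0,"tx":3,"ty":0,"tz":0,"roll":0},{"gripper":0,"tx":3,"ty":1,"tz":0,"roll":0},{"gripper":0,"tx":3,"ty":1,"tz":0,"roll":0},{"gripper":0,"tx":0,"ty":0,"tz":0,"roll":0}]'
python3 - <<'E'
from lid import *
o=status.get_obs();print(o["position"],o["contact_force"],o["wrist_torque"])
s=snapshot("side");save(s,"side8.png");np.savez("pics/side8.npz",**s)
p,c=lidfit(s,.055,.025);print(len(p),"slope deg",np.degrees(np.arctan(c[:2])),"z0",c[2],p.min(0),p.max(0))
cv2.imwrite("pics/c8.png",cv2.resize(s["img"][130:300,100:280][:,:,::-1],None,fx=4,fy=3.5,interpolation=cv2.INTER_CUBIC))
E
```

```text
time_s: 9.5
position: [0.5122, 0.1897, 0.0574]
ee_rot: [0.0, 0.62, 0.784, 0.0]
contact_force: [-1.6, -0.4, -2.7]
gripper_width: 0.0151
[0.51224866 0.18971753 0.05735709] [-1.64652623 -0.44755913 -2.67378543] [-0.00395005  0.01482388  0.00602139]
1513 slope deg [-8.25738973 -0.28142615] z0 0.053179068838283126 [-0.0715727  -0.05049657  0.04195703] [0.06185184 0.0525401  0.06469165]
```

View pics/c8.png

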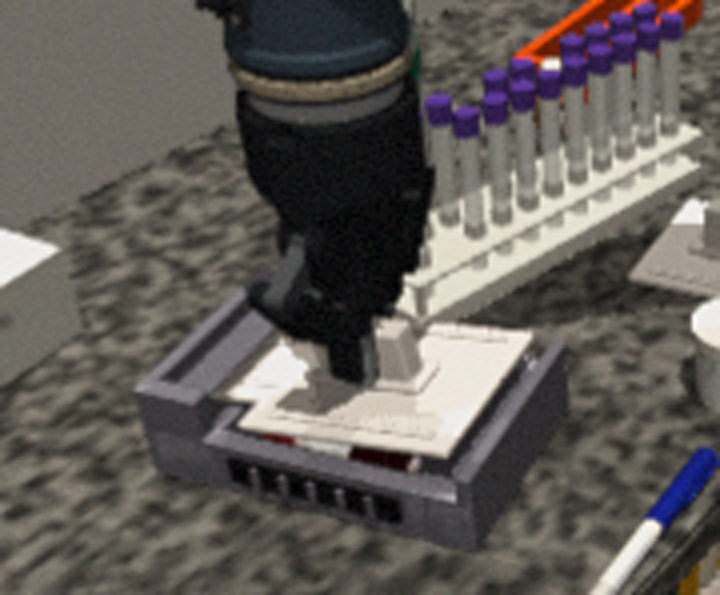

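```bash
python3 -m crank '[{"gripper":0,"tx":0,"ty":0,"tz":-2,"roll":0},{"gripper":0,"tx":0,"ty":0,"tz":-2,"roll":0},{"gripper":0,"tx":0,"ty":0,"tz":-2,"roll":0},{"gripper":0,"tx":0,"ty":0,"tz":-2,"roll":0},{"gripper":0,"tx":0,"ty":0,"tz":-2,"roll":0},{"gripper":0,"tx":0,"ty":0,"tz":-1,"roll":0},{"gripper":0,"tx":0,"ty":0,"tz":0,"roll":0}]'
python3 - <<'E'
from lid import *
o=status.get_obs();print(o["position"],o["contact_force"],o["wrist_torque"])
s=snapshot("side");save(s,"side9.png");np.savez("pics/side9.npz",**s)
p,c=lidfit(s,.045,.025);print(len(p),"slope deg",np.degrees(np.arctan(c[:2])),"z0",c[2],p.min(0),p.max(0))
E
```

```text
time_s: 10.42
position: [0.5097, 0.1892, 0.0471]
ee_rot: [-0.001, 0.62, 0.784, -0.002]
contact_force: [-7.3, -2.3, 10.7]
gripper_width: 0.0153
[0.50973937 0.18915544 0.04706817] [-7.25791914 -2.33629516 10.74497495] [-0.2428106   1.06433879 -0.00162613]
1597 slope deg [-1.4970775 -0.2031239] z0 0.044157625276832015 [-0.07212763 -0.04823237  0.04035553] [0.06374921 0.05226821 0.04857951]
```

```bash
python3 -m crank '[{"gripper":40,"tx":0,"ty":0,"tz":1,"roll":0},{"gripper":40,"tx":0,"ty":0,"tz":0,"roll":0},{"gripper":40,"tx":0,"ty":0,"tz":0,"roll":0},{"gripper":40,"tx":0,"ty":0,"tz":15,"roll":0},{"gripper":40,"tx":0,"ty":0,"tz":40,"roll":0},{"gripper":40,"tx":0,"ty":0,"tz":50,"roll":0},{"gripper":40,"tx":-20,"ty":0,"tz":50,"roll":0},{"gripper":40,"tx":0,"ty":0,"tz":0,"roll":0}]'
python3 - <<'E'
from lid import *
o=status.get_obs();print(o["position"],o["contact_force"])
for n in("side","wrist"):
    s=snapshot(n);save(s,n+"10.png");np.savez("pics/"+n+"10.npz",**s)
    p,c=lidfit(s,.042,.02);print(n,len(p),"slope deg",np.degrees(np.arctan(c[:2])),"z0",c[2],np.percentile(p,1,axis=0),np.percentile(p,99,axis=0),cv2.minAreaRect(p[:,:2].astype(np.float32)))
    if n=="side":cv2.imwrite("pics/c10.png",cv2.resize(s["img"][130:300,100:280][:,:,::-1],None,fx=4,fy=3.5,interpolation=cv2.INTER_CUBIC))
E
```

```text
time_s: 11.48
position: [0.4935, 0.1909, 0.2074]
ee_rot: [0.002, 0.62, 0.784, 0.004]
contact_force: [0.0, -0.1, -0.9]
gripper_width: 0.0401
[0.49349762 0.19085279 0.20744894] [ 0.01877032 -0.05250889 -0.92012829]
side 1727 slope deg [-0.00019967 -0.16402983] z0 0.042546086803448846 [-0.07069852 -0.04687106  0.04024022] [0.05847058 0.05097174 0.04490347] ((-0.0048397257924079895, 0.0011655353009700775), (0.10130418837070465, 0.13505427539348602), 89.8271484375)
wrist 10505 slope deg [0.11419912 0.06807526] z0 0.04253726229129743 [-0.06885282 -0.04710277  0.04069712] [0.0600872 0.0505499 0.0448565] ((-0.0035833045840263367, 0.0016707554459571838), (0.1001872718334198, 0.13227316737174988), 89.96626281738281)
```

View pics/c10.png

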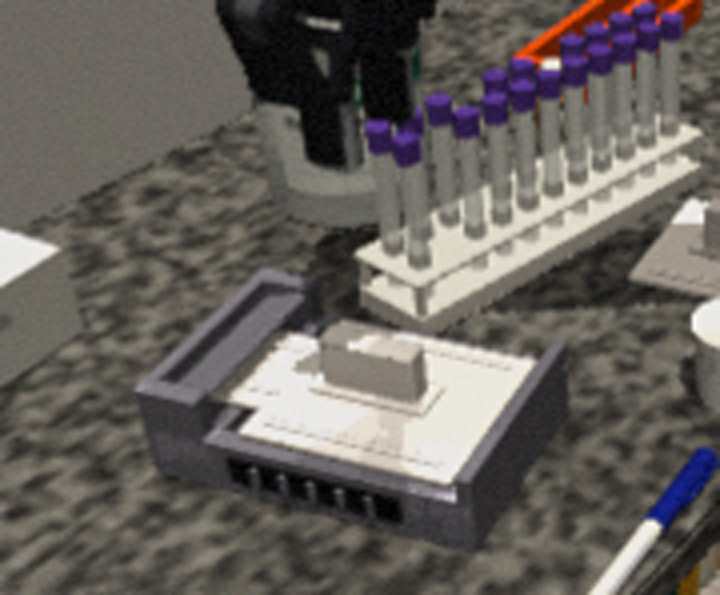

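View pics/wrist10.png

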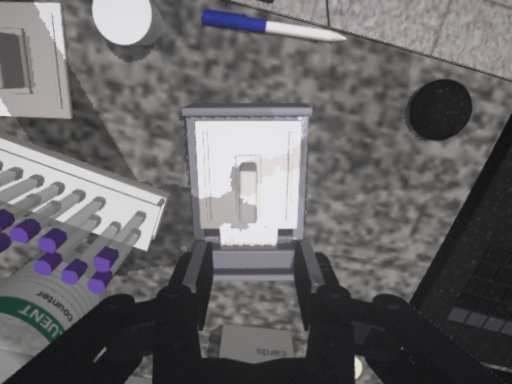

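```bash
python3 -c "
from station import order
print(order.job_done())"
```

```text
the job is handed in; nothing more can be done
None
```

I closed the carrier with the tongued lid and handed the job in at about 11.5 s; it reported no verdict, so the result rests on my own measurements.

The tool cannot tilt, so I tilted the lid another way. I pinched it by the fin, set its rear edge on the near rim and pressed down until it turned about 8° between the pads. I then slid the tongue under the hood, lowered the rear edge inside the rim, let go and backed off.

- **On the way in:** with the lid still tilted, the tongue's end was about 15 mm past the hood's free edge. The rear edge was at about 57 mm, against the rim top at 54 mm.
- **Final lie:** the side and wrist cameras both show the lid flat within 0.2°, with its top at 42.5 mm (42 mm expected). It is about 1–2 mm from the middle of its play both lengthwise and sideways, and not noticeably turned.
- **Tongue and rim:** the tongue's end is at x ≈ 69 mm (55 mm needed), and the rear edge is inside the near rim.
- **Clearance:** the open gripper is well above the carrier, with no contact force beyond sensor noise.
- **Plain lid:** it was never touched and looks unmoved in the pictures, though I did not measure its position again at the end.

No check failed. The first two move commands were refused because each row needs all five keys; nothing moved and no harm was done.

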